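# Take the worn drive coupling off the bar blender

## Task

The drive coupling on top of the bar blender's motor base is worn: unscrew it and stand it in the steel pan, the same way up as it sat on the blender, without dropping it. It has a left-hand thread, so it comes loose clockwise (seen from above) and climbs as it turns; make sure by feel that it is giving, never force it the wrong way, lean on it or pull it up before the thread has let go. Leave the other things on the counter where they are.

Things in the scene. Friction and masses are not known exactly. Their poses are not given: they have to be found in the camera images.
- coupling: Worn drive coupling: upright grey hexagonal cap, 36 mm across flats, 42 over corners, 30 tall, 0.12 kg, steel top, white mark on one corner; solid flat sides, hollow below. Starts screwed hard down, underside 176 mm above the counter. Origin: centre of the underside; z up on its axis; x through the marked corner, so flats face +y and -y, the others 60 degrees apart.
- seat (a point): Point on the blender's motor base, which is fixed: on the spindle axis, 176 mm above the counter, where the underside of the screwed-down coupling sits. z up, x to the back of the base.
- jar_pad (a point): Point on the spindle axis on the base's flat black jar pad, 171 mm above the counter (5 mm below the seat). Four corner guides stand 28 mm above the pad; within 65 mm of the axis it is clear for fingers. The base is 200 x 220 mm, grey, controls at its front (-x).
- thread: Left-hand thread of the spindle, hidden in the coupling (the spindle is pinned and cannot spin). Turns and climbs with the coupling: clockwise from above is loose and up, so much that a hand kept at one height soon loads it: follow the climb. Takes about 0.12 N m all the way; stops dead anticlockwise from hard down. Origin: on the axis, level with the underside of the coupling.
- stud_top (a point): Top of the fixed threaded stud, 21 mm above the seat, inside the coupling. The thread lets go after a third to two thirds of a turn, different each time; till then it has under 1 mm of play and holds against a pull. Then the coupling lifts freely and is clear 35 mm up. More than 30 N in all at the thread spoils it, and steady unscrewing alone makes 15 to 20 N of that.
- pan: Open steel pan, 265 (x) x 162 mm, 20 mm deep, floor and walls 3 mm thick, 0.6 kg, loose on the counter left or right of the blender; the skillet is on the other side. Origin: centre of its underside; z up.
- new_coupling: Bystander: the new coupling, same size, red with a brass top, standing on the counter beyond the blender. Leave it.
- mug: Bystander: white mug, 82 mm wide, 95 mm tall.
- skillet: Bystander: small black iron skillet, 164 mm wide, 45 mm tall, two loop handles along its x (226 mm over them).
- spanner: Bystander: steel spanner, 170 mm long, flat on the counter.
- orange_glass: Bystander: glass with orange filling, 68 mm wide, 95 mm tall.
Things that resemble listed ones, but are neither listed nor needed, are in the scene too. There is more than one size of the coupling; the one meant has the size given above.

How it is judged (in metres and radians):
On the way, in this order (a step that is already met when the one before it is completed fails the run):
1. the coupling has been screwed up off its seat, still upright on the spindle (z of coupling in the frame of seat above 0.0016 m and horizontal distance between coupling and seat below 0.005 m and angle between coupling's own z axis and vertical below 0.12 rad), for 0.2 s.
2. the coupling has been lifted clear of the spindle (z of coupling in the frame of seat above 0.035 m), for 0.1 s.
At the end, for the whole second after the job is handed in: The old coupling stands on the floor of the steel pan (underside within 6 mm of the floor), upright within 0.15 rad and at rest; the pan is within 40 mm of where it stood (x of coupling in the frame of pan between -0.115 and 0.115 m and y of coupling in the frame of pan between -0.065 and 0.065 m and z of coupling in the frame of pan below 0.009 m and angle between coupling's own z axis and vertical below 0.15 rad and linear speed of coupling below 0.02 m/s and distance of pan from where it was at the start of the episode below 0.04 m); the robot touches nothing.
It fails at once if the thread is forced: more than 30 N between coupling and thread (all contact forces added: turned hard the wrong way, leaned on, or pulled while engaged) (contact force between coupling and thread above 30 N).
It fails at once if the coupling is dropped: it falls, out of the fingers, faster than 0.6 m/s (linear speed of coupling above 0.6 m/s and contact force between the fingers and coupling below 0.1 N).
It fails at once if a bystander is moved by more than 25 mm (distance of any of new_coupling, mug, skillet, spanner, orange_glass from where it was at the start of the episode above 0.025 m).
It also fails if it takes over 72 s, if anything falls off the work surface, if the arm or the gripper's body presses on something with over 40 N, if the wrist force passes 120 N, or if a joint passes its speed limit or range.

## Robot

A 6-joint arm with a two-finger parallel gripper is mounted at the origin on the work surface. World frame = base frame: x ahead of the robot, y to its left, z up, the work surface at z = 0. Lengths are in mm, angles in rad, forces in N, time in s.
With the tool pointing down it reaches from about 225 to 725 mm from the base axis. Payload 3.1 kg.
Tool frame: the origin (TCP) lies between the finger pads; the fingertips stand 25 mm ahead of it and the grasp point (between the pads) lies 6 mm ahead of it; z points along the fingers, y is the direction in which the jaws open and shut (so a half turn about z gives the same grasp; the last joint's range is limited). The gripper opens to 85 mm and grips with 20 to 120 N. Pads are 22 mm wide; open, the fingers measure 114 mm over their backs; the gripper's body (76 mm by 85 mm) begins 54 mm behind the grasp point. The pads swing forward as they close: fully open they stand 13 mm farther back than shut.
Start: joints at [-1.239, 0.048, 0.099, 1.622, 0, 1.443], TCP at [232.963, -470.474, 256.312] pointing down, gripper open.
Joint ranges: [-2.91, 2.91], [-0.99, 1.94], [-1.21, 1.42], [-2.12, 2.29], [-1.49, 1.47], [-3.14, 3.14]. Speed limits (rad/s): [2.79, 2.79, 3.14, 3.14, 3.14, 3.14].

## Interface

Orientations are given as a 3x3 rotation matrix whose columns are the frame's x, y, z axes.
In Python, from bench import sense, snapshot, camera_params, hand_in gives the robot as it stands.
- The arm moves only by the shell command python3 -m creep 'ROWS' [FORCE]. ROWS is JSON, a list of rows, each a list of 7 numbers: the shift along the world's x, y, z in cm, then the turn, a rotation vector about the world's x, y, z in rad, then the opening, from 0 (shut) to 1 (fully open). In form: [[dx, dy, dz, rx, ry, rz, fingers], ...]. A call has 1 to 20 rows; each row is the pose to reach, as a shift and turn from the pose commanded when the call began; what a row does not reach only later rows make up. A row lasts 1/10 s, in which the tool goes at most 50 mm and 8.59 degrees, less where a joint would pass 70% of its speed; a pose out of reach is approached as far as the arm can. A call with a gripper value outside its range is refused whole. The fingers move at their own pace and stop on an object; FORCE is the grip in N (left out, the last holds). Time passes only in rows, so rows that repeat a pose let the fingers close. It gives the time, the measured TCP pose, the force and the opening at its end, in the units of the state.
- sense(): the state, without advancing time (a new reading comes with each control period).
- snapshot(name): name is "scene" or "top"; returns the picture (420x560x3 uint8, red, green, blue); there is no depth.
- camera_params(name): a dict with "vfov" (degrees; the focal length in pixels is half the picture's height over the tangent of half this angle, whatever the lens; pixels are square), "cx", "cy" (the principal point, pixels), "distortion" ([k1, k2, p1, p2, k3] as OpenCV has them; the pictures are not rectified), "T" (4x4, takes a point from camera to world coordinates). Camera axes: x right, y down, z forward; pixel columns grow to the right and rows downward; lengths in mm; the calibration is good to about 2 mm. A picture is of the moment at which its call begins. camera_params takes no time and is no camera call.
- hand_in(): hands the job in, once; it reports no verdict.
The state is a dict: "time": time; "qpos": joint angles; "dq": joint speeds; "tau": joint torques, N m; "eef_pos": TCP position; "orientation": TCP orientation; "force": force on the tool from outside, world axes, zero at the start; "torque": the same for the moment, N m; "opening": finger opening in mm.
Only numpy, scipy, OpenCV 4.12 (cv2) and the standard library are available. Lean on these libraries where they do the work, as an engineer would, in place of code of your own. Each camera call takes 0.05 s, during which the arm holds its last target. There are 200 camera calls.

## Working session

There is one attempt and no reset: what is moved stays moved. The work goes in short steps, Python scripts to look and compute and a shell command to move; the robot and the scene stay as the last step left them, time stands still between calls to the robot, and variables do not carry over. Pictures are saved under pics/ and viewed, about 8 in all and at most 12, crops included, and the job is handed in when it is done.

```bash
ls; mkdir -p pics; cat > h.py <<'E'
import numpy as np, cv2
from bench import sense, snapshot, camera_params, hand_in
def K(name):
    p=camera_params(name); f=210/np.tan(np.radians(p["vfov"])/2)
    return np.array([[f,0,p["cx"]],[0,f,p["cy"]],[0,0,1.]]),np.array(p["distortion"],float),np.array(p["T"],float)
def ray(name,uv):
    k,d,T=K(name); q=cv2.undistortPoints(np.array([[uv]],float),k,d)[0,0]
    return T[:3,3],T[:3,:3]@np.array([q[0],q[1],1])
def onz(name,uv,z):
    o,r=ray(name,uv); return o+r*(z-o[2])/r[2]
def px(name,P):
    k,d,T=K(name); R=T[:3,:3].T
    return cv2.projectPoints(np.array(P,float).reshape(-1,1,3),cv2.Rodrigues(R)[0],-R@T[:3,3],k,d)[0][:,0]
def snap(name,fn):
    im=snapshot(name); cv2.imwrite("pics/"+fn,im[:,:,::-1]); return im
E
python3 - <<'E'
from h import *
for n in("scene","top"):
    snap(n,n+"0.png"); k,d,T=K(n); print(n,k[0,0],d,T.round(2).tolist())
s=sense(); print(s["force"],s["opening"],s["time"],s["orientation"])
a=cv2.imread("pics/scene0.png");b=cv2.imread("pics/top0.png")
E
```

```text
pics
scene 438.4829927475266 [-0.09517944  0.          0.          0.          0.        ] [[-0.36, 0.75, -0.55, 1150.23], [0.93, 0.29, -0.21, 217.56], [0.0, -0.59, -0.81, 983.78], [0.0, 0.0, 0.0, 1.0]]
top 494.7420818807431 [-0.06843193  0.          0.          0.          0.        ] [[-0.02, -1.0, 0.08, 485.85], [-1.0, 0.02, 0.02, -7.47], [-0.02, -0.08, -1.0, 1178.99], [0.0, 0.0, 0.0, 1.0]]
[ 0.29762728 -0.50960089  0.10115062] 85.31031423419644 0.1 [[ 8.96138286e-01  4.43774393e-01 -6.78409663e-04]
 [ 4.43774822e-01 -8.96136090e-01  2.00361533e-03]
 [ 2.81205793e-04 -2.09657754e-03 -9.99997763e-01]]
```

View pics/top0.png

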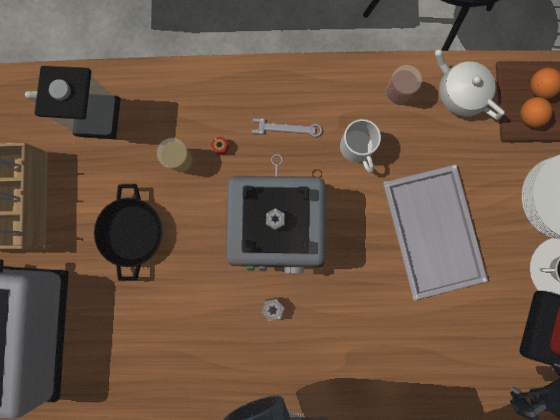

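View pics/scene0.png

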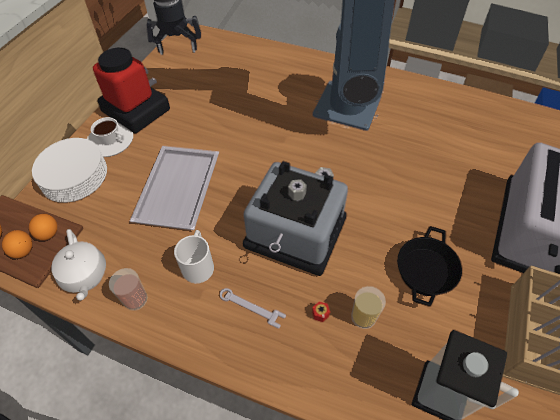

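Candidates in the top view: the grey hex on the blender at (275,219), a loose grey hex on the counter at (273,310), and the red new coupling at (220,146). By the description I choose the one on the blender. I'll check it in a close crop and measure it.

```bash
python3 - <<'E'
from h import *
a=cv2.imread("pics/top0.png");b=cv2.imread("pics/scene0.png")
c=cv2.resize(a[197:242,252:300],None,fx=8,fy=8,interpolation=cv2.INTER_CUBIC)
d=cv2.resize(b[165:215,270:325],None,fx=7.2,fy=7.2,interpolation=cv2.INTER_CUBIC)
h=360; cv2.imwrite("pics/crop1.png",np.hstack([c[:h,:384],d[:h,:396]]))
def hexc(im,x0,y0,r,th):
    g=cv2.cvtColor(im,cv2.COLOR_BGR2GRAY); m=np.zeros_like(g); m[y0-r:y0+r,x0-r:x0+r]=(g[y0-r:y0+r,x0-r:x0+r]>th)*255
    cs,_=cv2.findContours(m,cv2.RETR_EXTERNAL,cv2.CHAIN_APPROX_NONE); k=max(cs,key=cv2.contourArea)
    return k
for th in(90,110,130):
  for n,im,x,y in(("top",a,275,219),("scene",b,297,186)):
    k=hexc(im,x,y,16,th); (u,v),r=cv2.minEnclosingCircle(k)
    print(th,n,(u,v),r,cv2.contourArea(k),onz(n,(u,v),206).round(1))
print(px("top",[[0,0,0]]))
# pan
g=cv2.cvtColor(a,cv2.COLOR_BGR2HSV); m=((g[...,1]<50)&(g[...,2]>100)).astype(np.uint8)*255; m[:,:375]=0;m[:,500:]=0;m[:158]=0;m[305:]=0
cs,_=cv2.findContours(m,cv2.RETR_EXTERNAL,cv2.CHAIN_APPROX_NONE);k=max(cs,key=cv2.contourArea); R=cv2.minAreaRect(k);bx=cv2.boxPoints(R)
P=np.array([onz("top",p,20) for p in bx]); print(R,P.round(0),P.mean(0).round(1),np.linalg.norm(P[1]-P[0]),np.linalg.norm(P[2]-P[1]))
for p in((247,186),(324,186)): print(onz("top",p,150).round(0))
print("mug/bottom",onz("top",(360,142),95).round(0), "new",onz("top",(220,146),30).round(0),"loose",onz("top",(273,310),30).round(0))
for n,c in(("guides",[(245,190),(310,190),(310,252),(245,252)]),):
  for q in c: print(onz("top",q,199).round(0))
E
```

```text
90 top (274.7391357421875, 218.13043212890625) 10.133890151977539 254.5 [551.2  16.6 206. ]
90 scene (296.5, 189.5) 10.511998176574707 232.5 [562.   18.1 206. ]
110 top (274.5, 218.0) 9.861641883850098 227.0 [551.4  17.1 206. ]
110 scene (297.2850341796875, 187.5280303955078) 8.662271499633789 148.0 [555.9  17.8 206. ]
130 top (273.0294189453125, 216.91175842285156) 8.153572082519531 119.0 [553.7  20.  206. ]
130 scene (296.6136474609375, 185.85227966308594) 7.6151604652404785 125.0 [551.9  14.7 206. ]
[[288.19277636 458.67925917]]
((435.0746154785156, 231.35174560546875), (122.53392791748047, 76.7437744140625), 75.52970886230469) [[ 645. -235.   20.]
 [ 688. -414.   20.]
 [ 407. -474.   20.]
 [ 366. -297.   20.]] [ 526.5 -355.    20. ] 184.13975253764698 287.8403925624093
[624.  75. 150.]
[620. -86. 150.]
mug/bottom [ 725. -173.   95.] new [736. 148.  30.] loose [351.  29.  30.]
[609.  75. 199.]
[606. -54. 199.]
[483. -52. 199.]
[486.  77. 199.]
```

View pics/crop1.png

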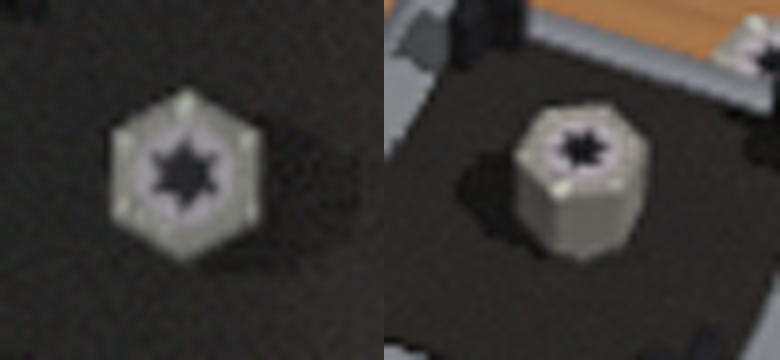

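The crop confirms it: a grey upright hexagon with a steel top on the jar pad. Its star centre is at top (274.6,218.4) and scene (297.2,185.3). It measures about 37 mm across flats, with its corners along the image vertical. The pan is on the right, near top (435,231).

```bash
python3 - <<'E'
from h import *
def tri(a,b):
    (o,r),(p,s)=ray("top",a),ray("scene",b); t=np.linalg.lstsq(np.c_[r,-s],p-o,rcond=None)[0]
    A,B=o+r*t[0],p+s*t[1]; return A,B
A,B=tri((274.6,218.4),(297.2,185.3)); print("tri",A.round(1),B.round(1),onz("top",(274.6,218.4),206),onz("scene",(297.2,185.3),206))
a=cv2.imread("pics/top0.png"); g=cv2.cvtColor(a,cv2.COLOR_BGR2GRAY)
g=cv2.resize(g[200:240,255:297],None,fx=8,fy=8,interpolation=cv2.INTER_CUBIC)
for th in(80,95,110):
    cs,_=cv2.findContours((g>th).astype(np.uint8),cv2.RETR_EXTERNAL,cv2.CHAIN_APPROX_NONE); cs=[c for c in cs if abs(c[:,0].mean(0)-[158,150]).max()<30]
    k=max(cs,key=cv2.contourArea)[:,0]
    uv=(k+.5)/8-.5+[255,200]; P=np.array([onz("top",p,206)[:2] for p in uv]); c=(P.min(0)+P.max(0))/2
    d=P-c; an=np.arctan2(d[:,1],d[:,0]); r=np.hypot(*d.T)
    # corner direction via 6th harmonic, weighted by uniform angle
    aa=np.linspace(-np.pi,np.pi,720); o=np.argsort(an); rr=np.interp(aa,an[o],r[o],period=2*np.pi)
    f=(rr*np.exp(-6j*aa)).mean(); print(th,c.round(1),(P.max(0)-P.min(0)).round(1),"corner deg",-np.degrees(np.angle(f))/6)
print(px("top",[[0,0,0],[700,0,0]]))
E
```

```text
tri [550.6  16.9 207.4] [551.   15.7 207.4] [550.65464718  16.93093288 206.        ] [549.8677674   15.37376812 206.        ]
80 [550.9  16.7] [41.5 36.8] corner deg -1.8561357560797924
95 [551.1  16.7] [40.  35.8] corner deg -1.676259167005784
110 [551.5  16.7] [38.8 34.8] corner deg -1.470031590508552
[[288.19277636 458.67925917]
 [282.81044614 162.10298795]]
```

```bash
python3 -m creep '[[1.6,2.4,0.5,0,0,0.14,1],[3.2,4.8,1,0,0,0.28,1],[4.8,7.2,1.5,0,0,0.42,1],[6.4,9.6,2,0,0,0.56,1],[8,12,2.5,0,0,0.7,1],[9.6,14.4,3,0,0,0.84,1],[11.2,16.8,3.5,0,0,0.98,1],[12.8,19.2,4,0,0,1.12,1],[14.4,21.6,4,0,0,1.26,1],[16,24,4,0,0,1.4,1],[17.6,26.4,4,0,0,1.54,1],[19.2,28.8,4,0,0,1.68,1],[20.8,31.2,4,0,0,1.82,1],[22.4,33.6,4,0,0,1.96,1],[24,36,4,0,0,2.1,1],[25.6,38.4,4,0,0,2.24,1],[27.2,40.8,4,0,0,2.38,1],[28.8,43.2,4,0,0,2.52,1],[30.4,46,4,0,0,2.66,1],[31.77,48.7,4,0,0,2.8,1]]'
python3 -c "
from h import *;s=sense();print(s['qpos'],np.degrees(np.arctan2(s['orientation'][1][0],s['orientation'][0][0])))"
```

```text
time: 2.1
eef_pos: [551.1, 17.7, 295.5]
orientation: [[-0.992, -0.124, -0.001], [-0.124, 0.992, 0.0], [0.001, 0.0, -1.0]]
force: [1.0, -0.8, -0.3]
opening: 85.4
[-8.94844657e-02  1.33198324e-01  2.68782964e-01  1.70766523e+00
  5.37695653e-07 -2.13464308e-01] -172.8964685371096
```

```bash
python3 -m creep '[[0,0,0,0,0,0.14,1],[0,0,0,0,0,0.28,1],[0,0,0,0,0,0.42,1],[0,0,-0.5,0,0,0.56,1],[0,0,-1,0,0,0.7,1],[0,0,-1.5,0,0,0.84,1],[0,0,-2,0,0,0.98,1],[0,0,-2.5,0,0,1.12,1],[0,0,-3,0,0,1.26,1],[0,0,-3.5,0,0,1.4,1],[0,0,-4,0,0,1.54,1],[0,0,-4,0,0,1.68,1],[0,0,-4,0,0,1.82,1],[0,0,-4,0,0,1.94,1],[0,0,-4,0,0,1.94,1],[0,0,-4,0,0,1.94,1]]' 20
python3 -c "
from h import *;s=sense();print(s['eef_pos'],s['force'],s['qpos'][5],np.degrees(np.arctan2(s['orientation'][1][0],s['orientation'][0][0])))"
```

```text
time: 3.7
eef_pos: [550.5, 16.6, 255.8]
orientation: [[0.466, -0.885, -0.001], [-0.885, -0.466, 0.0], [-0.001, 0.001, -1.0]]
force: [-0.5, -0.3, 0.2]
opening: 85.8
[550.47264522  16.56423363 255.82838541] [-0.48079375 -0.25037935  0.20661731] -2.1474449180116 -62.21471419458273
```

```bash
python3 -m creep '[[0,0,-1,0,0,0,1],[0,0,-2,0,0,0,1],[0,0,-3,0,0,0,1],[0,0,-4,0,0,0,1],[0,0,-4.6,0,0,0,1],[0,0,-5.0,0,0,0,0.8],[0,0,-5.2,0,0,0,0.6],[0,0,-5.2,0,0,0,0.56],[0,0,-5.2,0,0,0,0.54],[0,0,-5.2,0,0,0,0.54],[0,0,-5.2,0,0,0,0.54]]' 20
python3 - <<'E'
from h import *
im=snap("scene","scene1.png"); c=im[90:240,220:370,::-1]; cv2.imwrite("pics/crop2.png",cv2.resize(c,None,fx=4,fy=4,interpolation=cv2.INTER_CUBIC))
print(sense()["torque"])
E
```

```text
time: 4.8
eef_pos: [550.9, 16.5, 204.8]
orientation: [[0.468, -0.884, 0.001], [-0.884, -0.468, -0.0], [0.0, -0.001, -1.0]]
force: [-0.2, -0.0, -0.4]
opening: 46.2
[-0.01398912 -0.02065875 -0.03471202]
```

View pics/crop2.png

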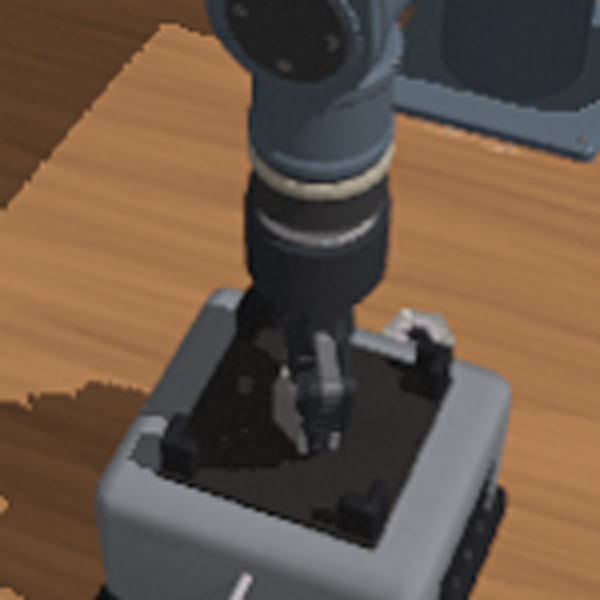

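The crop shows the near finger in front of the coupling, at about (320,400), with the coupling between the pads. Next I'll close in small steps and feel for side force.

```bash
for v in 1; do python3 -m creep '[[0,0,0,0,0,0,0.48],[0,0,0,0,0,0,0.48],[0,0,0,0,0,0,0.48]]' 20; done; python3 -m creep '[[0,0,0,0,0,0,0.45],[0,0,0,0,0,0,0.45]]'; python3 -m creep '[[0,0,0,0,0,0,0.435],[0,0,0,0,0,0,0.435]]'
```

```text
time: 5.15
eef_pos: [550.7, 16.5, 204.3]
orientation: [[0.468, -0.884, -0.0], [-0.884, -0.468, -0.0], [-0.0, 0.0, -1.0]]
force: [0.3, 0.5, -0.0]
opening: 40.7
time: 5.35
eef_pos: [550.7, 16.5, 204.3]
orientation: [[0.468, -0.884, -0.0], [-0.884, -0.468, -0.0], [-0.0, 0.0, -1.0]]
force: [0.4, -0.8, 0.6]
opening: 38.4
time: 5.55
eef_pos: [550.6, 16.5, 204.3]
orientation: [[0.468, -0.884, -0.0], [-0.884, -0.468, -0.0], [-0.0, 0.0, -1.0]]
force: [0.8, 0.4, -0.3]
opening: 37.0
```

```bash
python3 -m creep '[[0,0,0,0,0,0,0.425],[0,0,0,0,0,0,0.42]]'; python3 -m creep '[[0,0,0,0,0,0,0.41],[0,0,0,0,0,0,0.40],[0,0,0,0,0,0,0.38]]'; python3 -c "
from h import *;s=sense();print(s['torque'],s['tau'])"
```

```text
time: 5.75
eef_pos: [550.6, 16.5, 204.3]
orientation: [[0.468, -0.884, -0.0], [-0.884, -0.468, -0.0], [0.0, 0.0, -1.0]]
force: [-0.4, -0.8, 0.6]
opening: 35.8
time: 6.05
eef_pos: [550.6, 16.4, 204.4]
orientation: [[0.468, -0.884, 0.0], [-0.884, -0.468, -0.0], [0.0, 0.0, -1.0]]
force: [-0.7, -0.4, 0.3]
opening: 35.8
[-0.02826923  0.12252639  0.02341056] [ 1.82294869e-01 -3.60074830e+01  3.20115244e+01 -1.94790177e-01
  1.25797042e-01  4.58799710e-03]
```

```bash
python3 -m creep '[[0,0,0,0,0,0,0.2],[0,0,0,0,0,0,0],[0,0,0,0,0,0,0]]' 30;  python3 -m creep '[[0,0,0,0,0,-0.01,0],[0,0,0,0,0,-0.02,0],[0,0,0,0,0,-0.03,0],[0,0,0,0,0,-0.04,0]]'; python3 -c "
from h import *;s=sense();print(s['torque'],s['qpos'][5])"
```

```text
time: 6.35
eef_pos: [550.7, 16.5, 204.4]
orientation: [[0.468, -0.884, 0.0], [-0.884, -0.468, -0.0], [0.0, -0.0, -1.0]]
force: [-0.2, 0.3, 1.2]
opening: 35.4
time: 6.75
eef_pos: [550.8, 16.2, 204.4]
orientation: [[0.432, -0.902, 0.0], [-0.902, -0.432, -0.001], [0.001, 0.0, -1.0]]
force: [-1.2, -1.7, 1.4]
opening: 35.8
[-0.37432443  0.12052422  0.04689322] -2.109289746935702
```

```bash
cat > chk.py <<'E'
from h import *
import sys
s=sense(); o=s["orientation"]; f=s["force"]
print("t%.2f z%.2f xy%.1f,%.1f F%s Mz%.3f q6 %.3f yaw%.1f op%.1f"%(s["time"],s["eef_pos"][2],*s["eef_pos"][:2],np.round(f,1),s["torque"][2],s["qpos"][5],np.degrees(np.arctan2(o[1][0],o[0][0])),s["opening"]))
lim=float(sys.argv[1]) if len(sys.argv)>1 else 5
sys.exit(int(max(abs(f))>lim))
E
C="python3 chk.py 4"; M="python3 -m creep"; exec 3>&1
python3 -m creep '[[0,0,0,0,0,-0.02,0],[0,0,0,0,0,-0.04,0],[0,0,0,0,0,-0.06,0]]' >/dev/null; $C &&
python3 -m creep '[[0,0,0,0,0,-0.02,0],[0,0,0,0,0,-0.04,0],[0,0,0,0,0,-0.06,0]]' >/dev/null && $C &&
python3 -m creep '[[0,0,0,0,0,-0.02,0],[0,0,0,0,0,-0.04,0],[0,0,0,0,0,-0.06,0]]' >/dev/null && $C
```

```text
t7.05 z204.55 xy550.8,16.2 F[-0.8 -2.6  1.7] Mz0.174 q6 -2.048 yaw-67.9 op35.2
t7.35 z204.66 xy550.9,16.2 F[-1.7 -3.2  3.7] Mz0.162 q6 -1.988 yaw-71.3 op35.6
t7.65 z204.75 xy550.9,16.1 F[ 0.2 -4.5  4.9] Mz0.166 q6 -1.928 yaw-74.8 op35.9
```

```bash
python3 -m creep '[[0,-0.02,0.02,0,0,0,0],[0,-0.035,0.035,0,0,0,0]]' >/dev/null; python3 chk.py && python3 -m creep '[[0,0,0.005,0,0,-0.03,0],[0,0,0.01,0,0,-0.06,0],[0,0,0.015,0,0,-0.09,0],[0,0,0.02,0,0,-0.12,0]]' >/dev/null && python3 chk.py
```

```text
t7.85 z204.77 xy550.9,16.1 F[ 0.1 -3.9  3. ] Mz0.120 q6 -1.931 yaw-74.7 op35.7
t8.25 z205.00 xy550.9,16.1 F[-0.3 -4.6  4.3] Mz0.117 q6 -1.809 yaw-81.6 op35.5
```

```bash
python3 -m creep '[[0,-0.03,0.02,0,0,0,0],[0,-0.06,0.04,0,0,0,0]]' >/dev/null; python3 chk.py && python3 -m creep '[[0,0,0.0055,0,0,-0.03,0],[0,0,0.011,0,0,-0.06,0],[0,0,0.0165,0,0,-0.09,0],[0,0,0.022,0,0,-0.12,0],[0,0,0.0275,0,0,-0.15,0]]' >/dev/null && python3 chk.py
```

```text
t8.45 z205.01 xy550.7,16.0 F[ 0.1 -2.3  1.6] Mz0.086 q6 -1.812 yaw-81.5 op35.4
t8.95 z205.29 xy550.6,16.1 F[ 0.4 -1.9  3. ] Mz0.151 q6 -1.661 yaw-90.2 op35.4
```

```bash
python3 -m creep '[[0,-0.02,0.02,0,0,-0.02,0],[0,-0.03,0.035,0,0,-0.05,0],[0,-0.03,0.0445,0,0,-0.1,0],[0,-0.03,0.054,0,0,-0.15,0],[0,-0.03,0.0635,0,0,-0.2,0]]' >/dev/null; python3 chk.py && python3 -m creep '[[0,0,0.0095,0,0,-0.05,0],[0,0,0.019,0,0,-0.1,0],[0,0,0.0285,0,0,-0.15,0],[0,0,0.038,0,0,-0.2,0]]' >/dev/null && python3 chk.py
```

```text
t9.45 z205.66 xy550.6,16.0 F[ 1.1 -1.5  0.7] Mz0.151 q6 -1.460 yaw-101.7 op34.9
t9.85 z206.08 xy550.6,16.0 F[ 0.9 -0.3  1.4] Mz0.155 q6 -1.260 yaw-113.2 op35.7
```

```bash

python3 -m creep '[[0,0,0.0115,0,0,-0.05,0],[0,0,0.0215,0,0,-0.1,0],[0,0,0.0315,0,0,-0.15,0],[0,0,0.0415,0,0,-0.2,0]]' >/dev/null && python3 chk.py &&
python3 -m creep '[[0,0,0.01,0,0,-0.05,0],[0,0,0.02,0,0,-0.1,0],[0,0,0.03,0,0,-0.15,0],[0,0,0.04,0,0,-0.2,0]]' >/dev/null && python3 chk.py &&
python3 -m creep '[[0,0,0.01,0,0,-0.05,0],[0,0,0.02,0,0,-0.1,0],[0,0,0.03,0,0,-0.15,0],[0,0,0.04,0,0,-0.2,0]]' >/dev/null && python3 chk.py
```

```text
t10.25 z206.43 xy550.6,16.0 F[ 0.6 -1.   2. ] Mz0.159 q6 -1.060 yaw-124.6 op35.4
t10.65 z206.80 xy550.7,16.0 F[ 1.3 -0.7  0.9] Mz0.178 q6 -0.860 yaw-136.1 op35.3
t11.05 z207.22 xy550.8,15.9 F[ 2.1 -0.8  0.8] Mz0.192 q6 -0.660 yaw-147.6 op35.5
```

```bash

python3 -m creep '[[0.02,0,0.01,0,0,-0.05,0],[0.03,-0.01,0.02,0,0,-0.1,0],[0.03,-0.01,0.03,0,0,-0.15,0],[0.03,-0.01,0.04,0,0,-0.2,0]]' >/dev/null && python3 chk.py &&
python3 -m creep '[[0,0,0.01,0,0,-0.05,0],[0,0,0.02,0,0,-0.1,0],[0,0,0.03,0,0,-0.15,0],[0,0,0.04,0,0,-0.2,0]]' >/dev/null && python3 chk.py &&
python3 -m creep '[[0,0,0.01,0,0,-0.05,0],[0,0,0.02,0,0,-0.1,0],[0,0,0.03,0,0,-0.15,0],[0,0,0.04,0,0,-0.2,0]]' >/dev/null && python3 chk.py
```

```text
t11.45 z207.60 xy550.9,15.8 F[ 0.4 -1.5  1.3] Mz0.126 q6 -0.460 yaw-159.0 op35.4
t11.85 z208.01 xy551.0,15.6 F[ 1.3 -1.4  0.3] Mz0.151 q6 -0.260 yaw-170.5 op35.6
t12.25 z208.36 xy551.0,15.5 F[ 1.3 -2.3  0.8] Mz0.111 q6 -0.060 yaw178.0 op35.4
```

```bash

python3 -m creep '[[0.01,-0.02,0.01,0,0,-0.05,0],[0.02,-0.03,0.02,0,0,-0.1,0],[0.02,-0.03,0.03,0,0,-0.15,0],[0.02,-0.03,0.04,0,0,-0.2,0]]' >/dev/null && python3 chk.py &&
python3 -m creep '[[0,0,0.01,0,0,-0.05,0],[0,0,0.02,0,0,-0.1,0],[0,0,0.03,0,0,-0.15,0],[0,0,0.04,0,0,-0.2,0]]' >/dev/null && python3 chk.py &&
python3 -m creep '[[0,-0.02,0.01,0,0,-0.05,0],[0,-0.02,0.02,0,0,-0.1,0],[0,-0.02,0.03,0,0,-0.15,0],[0,-0.02,0.04,0,0,-0.2,0]]' >/dev/null && python3 chk.py
```

```text
t12.65 z208.75 xy551.1,15.2 F[ 0.5 -1.6  0.9] Mz0.167 q6 0.140 yaw166.6 op35.6
t13.05 z209.14 xy551.0,15.0 F[ 0.6 -2.7  0.7] Mz0.127 q6 0.340 yaw155.1 op35.7
t13.45 z209.53 xy551.0,14.8 F[ 1.1 -2.8  1.3] Mz0.129 q6 0.539 yaw143.7 op35.6
```

```bash

python3 -m creep '[[0.01,-0.02,0.01,0,0,-0.05,0],[0.01,-0.04,0.02,0,0,-0.1,0],[0.01,-0.04,0.03,0,0,-0.15,0],[0.01,-0.05,0.04,0,0,-0.2,0]]' >/dev/null && python3 chk.py &&
python3 -m creep '[[0,-0.01,0.01,0,0,-0.05,0],[0,-0.01,0.02,0,0,-0.1,0],[0,-0.02,0.03,0,0,-0.15,0],[0,-0.03,0.04,0,0,-0.2,0]]' >/dev/null && python3 chk.py &&
python3 -m creep '[[0,-0.01,0.01,0,0,-0.05,0],[0,-0.01,0.02,0,0,-0.1,0],[0,-0.02,0.03,0,0,-0.15,0],[0,-0.03,0.04,0,0,-0.2,0]]' >/dev/null && python3 chk.py
```

```text
t13.85 z209.90 xy550.8,14.6 F[ 0.3 -0.8  0.4] Mz0.159 q6 0.738 yaw132.2 op35.1
t14.25 z210.26 xy550.7,14.5 F[ 0.4 -0.7  2.2] Mz0.137 q6 0.938 yaw120.8 op35.2
t14.65 z210.64 xy550.5,14.3 F[-0.8 -0.7  2.6] Mz0.113 q6 1.137 yaw109.3 op35.5
```

```bash

python3 -m creep '[[0,-0.01,0.02,0,0,-0.05,0],[-0.01,-0.01,0.03,0,0,-0.1,0],[-0.02,-0.02,0.04,0,0,-0.15,0],[-0.02,-0.02,0.05,0,0,-0.2,0]]' >/dev/null && python3 chk.py &&
python3 -m creep '[[-0.01,-0.01,0.01,0,0,-0.05,0],[-0.01,-0.01,0.02,0,0,-0.1,0],[-0.02,-0.01,0.03,0,0,-0.15,0],[-0.02,-0.01,0.04,0,0,-0.2,0]]' >/dev/null && python3 chk.py &&
python3 -m creep '[[0,0,0.01,0,0,-0.05,0],[-0.01,0,0.02,0,0,-0.1,0],[-0.02,0,0.03,0,0,-0.15,0],[-0.02,0,0.04,0,0,-0.2,0]]' >/dev/null && python3 chk.py
```

```text
t15.05 z211.03 xy550.3,14.2 F[-0.3 -0.9 -0.4] Mz0.173 q6 1.337 yaw97.8 op35.2
t15.45 z211.40 xy550.1,14.2 F[-0.7 -0.7  0.7] Mz0.133 q6 1.537 yaw86.4 op35.6
t15.85 z211.78 xy549.9,14.2 F[ 0.2 -0.9  1. ] Mz0.152 q6 1.737 yaw74.9 op35.5
```

```bash

python3 -m creep '[[0,0,0.01,0,0,-0.05,0],[-0.01,0,0.02,0,0,-0.1,0],[-0.02,0,0.03,0,0,-0.15,0],[-0.02,0,0.04,0,0,-0.2,0]]' >/dev/null && python3 chk.py &&
python3 -m creep '[[0,0,0.01,0,0,-0.05,0],[-0.01,0,0.02,0,0,-0.1,0],[-0.02,0,0.03,0,0,-0.15,0],[-0.02,0,0.04,0,0,-0.2,0]]' >/dev/null && python3 chk.py &&
python3 -m creep '[[0,0,0.01,0,0,-0.05,0],[-0.01,0,0.02,0,0,-0.1,0],[-0.01,0,0.03,0,0,-0.15,0],[-0.01,0,0.04,0,0,-0.2,0]]' >/dev/null && python3 chk.py
```

```text
t16.25 z212.18 xy549.7,14.2 F[-0.4  0.   0.9] Mz0.104 q6 1.937 yaw63.5 op35.8
t16.65 z212.57 xy549.5,14.3 F[-0.7 -1.3  1. ] Mz0.161 q6 2.137 yaw52.0 op35.8
t17.05 z212.96 xy549.3,14.4 F[-0.3  0.2  1.3] Mz0.100 q6 2.337 yaw40.6 op35.8
```

```bash

python3 -m creep '[[-0.01,0,0.01,0,0,-0.05,0],[-0.01,0,0.02,0,0,-0.1,0],[-0.02,0,0.03,0,0,-0.15,0],[-0.02,0,0.03,0,0,-0.15,0]]' >/dev/null && python3 chk.py &&
python3 -m creep '[[0,0,0.02,0,0,0,0],[0,0,0.04,0,0,0,0],[0,0,0.04,0,0,0,0]]' >/dev/null && python3 chk.py &&
python3 -m creep '[[0,0,0.02,0,0,0,0],[0,0,0.04,0,0,0,0],[0,0,0.04,0,0,0,0]]' >/dev/null && python3 chk.py
```

```text
t17.45 z213.26 xy549.2,14.5 F[0.1 1.3 0.3] Mz0.070 q6 2.484 yaw32.1 op35.5
t17.75 z213.61 xy549.2,13.5 F[-1.5 -0.3 -1.9] Mz0.162 q6 2.484 yaw32.1 op35.5
t18.05 z214.59 xy549.3,13.4 F[-2.2  0.2 -0.9] Mz0.087 q6 2.484 yaw32.1 op35.6
```

```bash

python3 -m creep '[[0,0,0.03,0,0,0,0],[0,0,0.06,0,0,0,0],[0,0,0.1,0,0,0,0]]' >/dev/null && python3 chk.py &&
python3 -m creep '[[0,0,0.05,0,0,0,0],[0,0,0.1,0,0,0,0],[0,0,0.2,0,0,0,0]]' >/dev/null && python3 chk.py &&
python3 -m creep '[[0,0,0.1,0,0,0,0],[0,0,0.2,0,0,0,0],[0,0,0.3,0,0,0,0]]' >/dev/null && python3 chk.py
```

```text
t18.35 z215.75 xy549.3,13.4 F[-3.7  1.4 -3.5] Mz0.089 q6 2.484 yaw32.1 op35.2
t18.65 z217.73 xy549.4,13.4 F[-5.   1.4 -1.7] Mz0.091 q6 2.484 yaw32.1 op35.7
```

```bash

python3 -m creep '[[-0.05,0.01,0,0,0,0,0],[-0.08,0.02,0,0,0,0,0],[-0.08,0.02,0,0,0,0,0]]' >/dev/null && python3 chk.py 6
python3 - <<'E'
from h import *
im=snap("scene","scene2.png"); c=im[110:230,240:360,::-1]; cv2.imwrite("pics/crop3.png",cv2.resize(c,None,fx=4.8,fy=4.8,interpolation=cv2.INTER_CUBIC)); print(sense()["torque"])
E
```

```text
t18.95 z218.11 xy549.3,13.4 F[-4.4  1.3 -1.6] Mz0.085 q6 2.484 yaw32.1 op35.2
[0.18953569 0.83747181 0.04341467]
```

View pics/crop3.png

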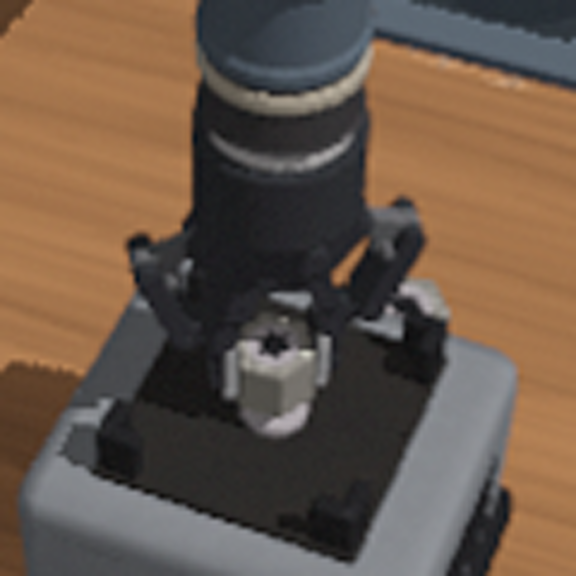

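The coupling is upright in the fingers at (270,370) and has risen off the pale seat below it. I'll relieve the side force and keep lifting.

```bash

python3 -m creep '[[-0.05,0.02,0.05,0,0,0,0],[-0.1,0.02,0.15,0,0,0,0],[-0.1,0.02,0.25,0,0,0,0]]' >/dev/null && python3 chk.py 6 &&
python3 -m creep '[[0,0,0.1,0,0,0,0],[0,0,0.2,0,0,0,0],[0,0,0.3,0,0,0,0]]' >/dev/null && python3 chk.py 6
```

```text
t19.30 z221.10 xy549.1,13.5 F[-1.2 -0.3 -1.5] Mz0.008 q6 2.485 yaw32.1 op35.7
t19.60 z223.90 xy548.7,13.5 F[-1.   0.8 -1.2] Mz0.005 q6 2.484 yaw32.1 op35.6
```

```bash

python3 -m creep '[[0,0,0.3,0,0,0,0],[0,0,0.6,0,0,0,0],[0,0,1,0,0,0,0],[0,0,1.5,0,0,0,0],[0,0,2,0,0,0,0],[0,0,2.6,0,0,0,0],[0,0,3.2,0,0,0,0],[0,0,3.8,0,0,0,0],[0,0,4.4,0,0,0,0],[0,0,5,0,0,0,0],[0,0,5,0,0,0,0],[0,0,5,0,0,0,0]]' 50 >/dev/null && python3 chk.py 6
```

```text
t20.80 z273.63 xy548.3,13.6 F[ 0.7  0.2 -1.8] Mz-0.021 q6 2.484 yaw32.1 op34.9
```

```bash

python3 -m creep '[[-0.1,-1,0,0,0,0,0],[-0.2,-3,0,0,0,0,0],[-0.3,-5.3,0,0,0,0,0],[-0.5,-7.6,0,0,0,0,0],[-0.7,-10,0,0,0,0,0],[-0.9,-12.5,0,0,0,0,0],[-1.1,-15,0,0,0,0,0],[-1.2,-17.5,0,0,0,0,0],[-1.3,-20,0,0,0,0,0],[-1.5,-22.5,0,0,0,0,0],[-1.6,-25,0,0,0,0,0],[-1.7,-27.5,0,0,0,0,0],[-1.8,-30,0,0,0,0,0],[-1.9,-32.3,0,0,0,0,0],[-2,-34.4,0,0,0,0,0],[-2.1,-36,0,0,0,0,0],[-2.2,-36.9,0,0,0,0,0],[-2.2,-36.9,0,0,0,0,0],[-2.2,-36.9,0,0,0,0,0]]' >/dev/null && python3 chk.py 6
python3 - <<'E'
from h import *
a=snap("scene","scene3.png")[:,:,::-1]
cv2.imwrite("pics/crop4.png",cv2.resize(a[20:260,80:360],None,fx=2.4,fy=2.4,interpolation=cv2.INTER_CUBIC))
b=cv2.imread("pics/scene0.png"); g=cv2.cvtColor(b,cv2.COLOR_BGR2HSV)
m=((g[...,1]<45)&(g[...,2]>100)).astype(np.uint8); m[:140]=0;m[232:]=0;m[:,:128]=0;m[:,225:]=0
k=max(cv2.findContours(m,cv2.RETR_EXTERNAL,cv2.CHAIN_APPROX_NONE)[0],key=cv2.contourArea)
q=cv2.approxPolyDP(k,8,True)[:,0]; print(q.tolist()); P=np.array([onz("scene",p,20) for p in q]); print(P.round(0),P.mean(0))
E
```

```text
t22.70 z273.43 xy526.1,-354.8 F[ 0.2 -0.5 -0.3] Mz0.013 q6 1.882 yaw32.1 op34.9
[[162, 146], [130, 221], [193, 229], [218, 152]]
[[ 410. -473.   20.]
 [ 684. -410.   20.]
 [ 645. -238.   20.]
 [ 371. -300.   20.]] [ 527.46527801 -355.36084253   20.        ]
```

View pics/crop4.png

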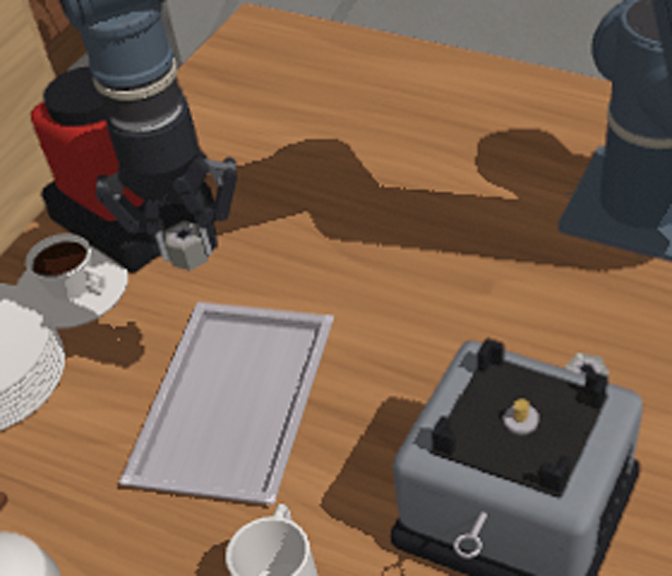

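The coupling is held upright above the pan at (185,245), the bare brass stud shows on the blender at (520,410), and the two views agree on the pan centre within 1 mm. Lowering now.

```bash

python3 -m creep '[[0,0,-1,0,0,0,0],[0,0,-2.5,0,0,0,0],[0,0,-4,0,0,0,0],[0,0,-6,0,0,0,0],[0,0,-8,0,0,0,0],[0,0,-10,0,0,0,0],[0,0,-12,0,0,0,0],[0,0,-14,0,0,0,0],[0,0,-16,0,0,0,0],[0,0,-18,0,0,0,0],[0,0,-19.5,0,0,0,0],[0,0,-21,0,0,0,0],[0,0,-22,0,0,0,0],[0,0,-22.7,0,0,0,0],[0,0,-23.2,0,0,0,0],[0,0,-23.5,0,0,0,0],[0,0,-23.5,0,0,0,0],[0,0,-23.5,0,0,0,0]]' >/dev/null && python3 chk.py 6 && 
python3 -m creep '[[0,0,-0.1,0,0,0,0],[0,0,-0.2,0,0,0,0],[0,0,-0.3,0,0,0,0],[0,0,-0.3,0,0,0,0]]' >/dev/null && python3 chk.py 3 &&
python3 -m creep '[[0,0,-0.05,0,0,0,0],[0,0,-0.1,0,0,0,0],[0,0,-0.1,0,0,0,0]]' >/dev/null && python3 chk.py 3 &&
python3 -m creep '[[0,0,-0.05,0,0,0,0],[0,0,-0.1,0,0,0,0],[0,0,-0.1,0,0,0,0]]' >/dev/null && python3 chk.py 3 &&
python3 -m creep '[[0,0,-0.05,0,0,0,0],[0,0,-0.1,0,0,0,0],[0,0,-0.1,0,0,0,0]]' >/dev/null && python3 chk.py 3 &&
python3 -m creep '[[0,0,-0.05,0,0,0,0],[0,0,-0.1,0,0,0,0],[0,0,-0.1,0,0,0,0]]' >/dev/null && python3 chk.py 3
```

```text
t24.55 z39.16 xy526.5,-355.7 F[ 0.5 -0.  -1.7] Mz-0.012 q6 1.882 yaw32.1 op35.4
t24.95 z35.32 xy526.1,-355.3 F[ 0.6  0.1 -0.8] Mz0.004 q6 1.882 yaw32.1 op34.7
t25.25 z34.35 xy526.1,-355.3 F[-0.6  0.3 -1.5] Mz-0.025 q6 1.882 yaw32.1 op35.4
t25.55 z33.36 xy526.1,-355.3 F[ 1.   0.2 -2. ] Mz-0.005 q6 1.882 yaw32.1 op35.2
t25.85 z32.36 xy526.1,-355.3 F[-0.   0.5 -1.2] Mz0.005 q6 1.882 yaw32.1 op35.2
t26.15 z31.79 xy526.2,-355.4 F[-1.8  0.  -0. ] Mz0.024 q6 1.882 yaw32.1 op35.1
```

```bash

python3 -m creep '[[0,0,-0.03,0,0,0,0],[0,0,-0.06,0,0,0,0],[0,0,-0.06,0,0,0,0]]' >/dev/null && python3 chk.py 5
```

```text
t26.45 z31.77 xy526.2,-355.4 F[-1.8  0.7  5.1] Mz0.013 q6 1.882 yaw32.1 op35.1
```

Firm contact with the floor. I'll ease back slightly, open gently and withdraw upwards.

```bash

python3 -m creep '[[0,0,0.05,0,0,0,0.4],[0,0,0.05,0,0,0,0.43],[0,0,0.05,0,0,0,0.46],[0,0,0.05,0,0,0,0.5],[0,0,0.05,0,0,0,0.56],[0,0,0.05,0,0,0,0.62],[0,0,0.05,0,0,0,0.66],[0,0,0.05,0,0,0,0.66],[0,0,0.05,0,0,0,0.66]]' 20 >/dev/null; python3 chk.py 5 &&
python3 -m creep '[[0,0,0.5,0,0,0,0.66],[0,0,1.5,0,0,0,0.66],[0,0,2.5,0,0,0,0.66],[0,0,4,0,0,0,0.66],[0,0,6,0,0,0,0.66],[0,0,9,0,0,0,0.66],[0,0,12,0,0,0,0.66],[0,0,15,0,0,0,0.66],[-2,2,18,0,0,0,0.66],[-4,5,21,0,0,0,0.66],[-7,8,22,0,0,0,0.66],[-10,11,22,0,0,0,0.66],[-13,14,22,0,0,0,0.66],[-15,16,22,0,0,0,0.66],[-15,16,22,0,0,0,0.66]]' >/dev/null; python3 chk.py
python3 - <<'E'
from h import *
snap("top","top4.png"); a=snap("scene","scene4.png")[:,:,::-1]
t=cv2.imread("pics/top4.png")
A=cv2.resize(a[120:250,115:245],(400,400),interpolation=cv2.INTER_CUBIC);B=cv2.resize(t[155:305,365:515],(400,400),interpolation=cv2.INTER_CUBIC)
cv2.imwrite("pics/crop5.png",np.hstack([A,B]))
E
```

```text
t27.35 z31.42 xy526.2,-355.3 F[ 0.  -1.   0.4] Mz-0.003 q6 1.882 yaw32.1 op56.4
t28.85 z253.57 xy374.3,-193.2 F[ 0.8 -1.  -0.2] Mz0.001 q6 1.944 yaw32.1 op56.2
```

View pics/crop5.png

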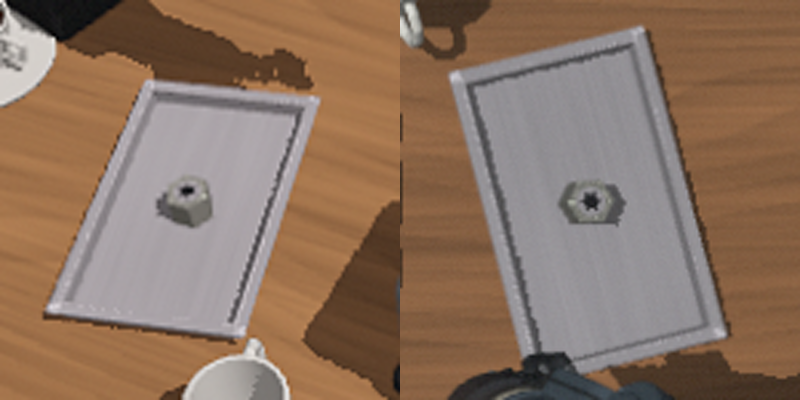

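The coupling stands upright, star up, in the middle of the pan at (188,200) in the left half and (592,202) in the right. The arm is clear. I'll do a quick check that the pan hasn't shifted, then hand in.

```bash
python3 - <<'E'
from h import *
for f in("scene0","scene4"):
    g=cv2.cvtColor(cv2.imread(f"pics/{f}.png"),cv2.COLOR_BGR2HSV)
    m=((g[...,1]<45)&(g[...,2]>100)).astype(np.uint8); m[:140]=0;m[232:]=0;m[:,:128]=0;m[:,225:]=0
    k=max(cv2.findContours(m,cv2.RETR_EXTERNAL,cv2.CHAIN_APPROX_NONE)[0],key=cv2.contourArea)
    print(cv2.minAreaRect(k))
d=cv2.absdiff(cv2.imread("pics/scene0.png"),cv2.imread("pics/scene4.png")).max(2)[235:340,150:470]; print("diff near mug/spanner/new/glass/skillet",(d>60).sum())
hand_in()
E
```

```text
((174.0711669921875, 186.18453979492188), (63.69667434692383, 93.35639953613281), 17.904447555541992)
((174.0711669921875, 186.18453979492188), (63.69667434692383, 93.35639953613281), 17.904447555541992)
diff near mug/spanner/new/glass/skillet 0
the job is handed in; nothing more can be done
```

I unscrewed the worn coupling and stood it upright in the middle of the steel pan, then handed the job in at about 29 s of the 72 s allowed. `hand_in()` gave no verdict.

- **Unscrewing:** I gripped it on two opposite flats and turned it clockwise about 265°, following a climb of roughly 12 mm per turn. The wrist force stayed at or below 5 N on each axis at every check. The thread force itself can't be measured, so I can't confirm directly that it stayed under 30 N.
- **Release:** The thread torque still read about 0.1 N m slightly past the expected two thirds of a turn. I tested with small lifts of under 1 mm, which showed it had let go. As it rose over the stud there was a brief side rub of about 5 N, which I eased by shifting sideways.
- **Placing:** I lowered it until I felt the pan floor at about 5 N, eased back, opened the fingers and withdrew upwards.
- **Last checks:**
  - The final pictures show the coupling upright near the pan's centre.
  - The pan's outline is unchanged from the start.
  - Pixels across the mug, spanner, red coupling and orange glass, and most of the skillet, are unchanged.
  - The arm was clear of everything, with readings of 1 N or less.
- **Disagreements:** The pan's outline measured about 20 mm larger than its stated size. Both cameras still agreed on its centre to about 1 mm.

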